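# Shift the strip feeder's H-gate lever to the wide-strip slot

### The arm

A 6-joint arm with a two-finger parallel gripper is mounted at the origin on the work surface. World frame = base frame: x ahead of the robot, y to its left, z up, the work surface at z = 0. Lengths are in m, angles in degrees, forces in N, time in s.
With the tool pointing down it reaches from about 0.275 to 0.75 m from the base axis. Payload 10.2 kg.
Tool frame: the origin (TCP) lies midway between the tips of the shut fingers; the grasp point (between the pads) lies 19 mm behind it (robot.tcp_to_grasp is the distance from the TCP to the grasp point, in m); z points along the fingers, x is the direction in which the jaws open and shut, and the axes are right-handed (so a half turn about z gives the same grasp; the last joint's range is limited). The gripper opens to 85 mm and grips with 20 to 120 N. Pads are 22 mm wide; open, the fingers measure 114 mm over their backs; the gripper's body (76 mm by 85 mm) begins 54 mm behind the grasp point. The pads swing forward as they close: fully open they stand 13 mm farther back than shut.
Start: joints at [-80.352, 17.928, 85.812, -0, 76.261, -12.8], TCP at [0.2, -0.485, 0.231] pointing down, gripper open.
Joint ranges: [-168.41, 168.41], [-55.51, 124.54], [10.69, 146.95], [-70.63, 250.63], [1, 178], [-165.06, 165.06]. Speed limits (degrees/s): [136.94, 136.94, 172.46, 180, 180, 180].

### API

Orientations are given as [roll, pitch, yaw] about the fixed x, y, z axes, in that order (R = Rz(yaw) Ry(pitch) Rx(roll)).
In Python, from plant import robot gives the robot as it stands. Calls block until the motion is done:
- robot.reach(position, orientation): joint-space move of the TCP to a pose.
- robot.movel(position, rot=None, speed=0.15, contact_N=None): straight line of the TCP; rot=None keeps the orientation; speed is the mean speed in m/s. With contact_N (N) it stops when the force on the tool has changed by that much, and returns True; else False.
- robot.move_joints(angles): joint-space move.
- robot.command_gripper(opening): opening from 0.0 (shut) to 1.0 (fully open); the grip force is fixed at half the most; returns when the fingers have stopped.
- robot.pause(seconds).
- robot.ik(position, orientation): joint angles nearest the present ones, or None.
- robot.read_camera(name): name is "scene" or "top" or "wrist"; returns a dict with "pixels" (480x640x3 uint8, red, green, blue), "range_z" (480x640 float32, m along the optical axis (not along the pixel's ray), 0 where there is no reading), "fx", "fy", "cx", "cy" (pixels), "R" (3x3) and "t" (3): a world point X has camera coordinates R X + t; the wrist camera has in their place "hand_eye" (4x4, takes a point from camera to tool coordinates, whose origin is the TCP and whose axes are the tool frame's). Camera axes: x right, y down, z forward; pixel columns grow to the right and rows downward; lengths in m; the calibration is good to about 2 mm. A picture is of the moment at which its call begins: read the wrist's pose just before it.
A pose or a line that the arm cannot do raises robot.IKError and nothing moves.
- robot.hand_in(): hands the job in, once; it reports no verdict.
Trained networks look in the newest picture that a camera, given by its name, has taken for a name from the list of things; names that differ only in an ending like _2 or _b are one class to them, and where a whole thing is asked for, a point or a joint stands for the part that bears it (a point fixed in the world has none). Each returns a list of dicts, best first, with "p" (0 to 1); they miss things now and then, are a little off and sometimes report something else, mostly with a low value. They report only what shows in the picture. A call takes as long as a camera call.
- robot.silhouettes(camera, query): "pixels" (480x640 bool, what is visible of it) and "box" ([left, top, right, bottom] in pixels, round what is visible of it).
Readings, each from a call of its own:
- robot.current_time_s(): time.
- robot.current_joint_positions(): joint angles.
- robot.current_joint_velocities(): joint speeds.
- robot.current_joint_torque(): joint torques, N m.
- robot.current_position(): TCP position.
- robot.current_tool_rot(): TCP orientation.
- robot.current_contact_force(): force on the tool from outside, world axes, zero at the start.
- robot.current_ft_torque(): the same for the moment, N m.
- robot.current_finger_gap(): opening from 0.0 (shut) to 1.0 (fully open).
Only numpy, scipy, OpenCV 4.12 (cv2) and the standard library are available. Lean on these libraries where they do the work, as an engineer would, in place of code of your own. Each camera call takes 0.05 s, during which the arm holds its last target. There are 200 camera calls.

### The job

On the strip feeder, push the feed lever with the fingertips through its H-shaped gate, across to the leg with the sample strips, and gently fully home into the slot beside the wide sample strip, then let go. Only push the knob, never grip or pinch it, and leave everything else where it lies.

Things in the scene. Friction and masses are not known exactly. Their poses are not given: they have to be found in the camera images.
- feeder: grey strip feeder, fixed; origin on the table under the middle of the gate; x to its far side, y to its left, z up. Deck top at z = 94 mm, 190 mm in x (-95 to 95), 325 mm in y (-135 to 190). A strip magazine up to z = 165 mm stands on the deck at y = 120 to 181, x = -69 to 69 mm. Only the lever otherwise rises above 110 mm
- gate (a point): middle of the top face of the aluminium gate plate (116 mm square, 6 mm thick), feeder's (0, 0, 100) mm. H-shaped opening, slots 16 mm wide: a left and a right leg along x, centre lines y = +18 and -18 mm, x from -27 to 27 mm, joined by a cross channel along y at x = 0. The slots are the legs' near (-x) and far (+x) ends; only the right two have a sample strip
- pivot (a point): the lever's pivot, feeder's (0, 0, 20) mm. The steel stem, 10 mm thick, rises from it through the gate and starts somewhere along the left leg. It changes legs only where the knob is within 5 mm of feeder x = 0. The lever stays where it is left; about 2 N at the knob moves it; the gate's edges are rigid stops
- knob (a point): centre of the black knob (four round lobes, 40 mm over opposite lobes, 28 mm high), 155 mm from the pivot along the lever. Feeder frame: fully home in a slot at x about +41 or -41 mm, y about +34 (left leg) or -34 mm (right leg), with 6 mm of sideways play, z about 165 mm; at the cross channel (0, 35, 171) in the left leg, (0, -35, 171) mm in the right
- lever (a joint): fore-aft angle of the lever about its pivot, rad; 0 upright, + leans to the feeder's far side (+x); fully home about +0.27 or -0.27
- rocker (a joint): sideways angle of the lever about its pivot, rad; 0 upright in the middle of the cross channel, + leans to the feeder's right (-y); about -0.23 in the left leg, +0.23 in the right leg
- wide_sample: wide white sample strip, 32 mm (x) by 50 mm (y) by 4 mm, fixed on the deck beside one right-hand slot (near or far, differs from run to run); origin under its centre, at x = +41.5 or -41.5, y = -95, z = 94 mm of the feeder; axes as the feeder's. Fully home beside it, the knob has the same feeder x as this origin
- narrow_sample: narrow sample strip, white, 10 mm (x) by 50 mm (y) by 4 mm, fixed on the deck beside the other right-hand slot; origin and axes as the wide one's
- knob_near: lobe of the black knob, a ball of radius 14 mm whose centre lies 6 mm from the knob's axis towards the feeder's near side; origin at the ball's centre; listed only because touching opposite lobes at once counts as gripping
- knob_far: lobe of the black knob, a ball of radius 14 mm whose centre lies 6 mm from the knob's axis towards the feeder's far side; origin at the ball's centre; listed only because touching opposite lobes at once counts as gripping
- knob_left: lobe of the black knob, a ball of radius 14 mm whose centre lies 6 mm from the knob's axis towards the feeder's left side; origin at the ball's centre; listed only because touching opposite lobes at once counts as gripping
- knob_right: lobe of the black knob, a ball of radius 14 mm whose centre lies 6 mm from the knob's axis towards the feeder's right side; origin at the ball's centre; listed only because touching opposite lobes at once counts as gripping
- strip_bundle: loose bundle of card strips 16 x 85 x 12 mm lying on the feeder's deck along its near edge; origin under its centre
- tape_roll: loose cardboard-coloured roll of tape, 90 mm across, 25 mm high, flat on the table to the feeder's right; origin under its centre
- glue_bottle: loose white glue bottle, 44 mm across, 115 mm high, on the table to the feeder's right; origin under its centre
- partition_pad: loose corrugated cardboard pad 220 x 85 x 34 mm on the table to the feeder's left; origin under its centre
- mug: loose white mug, 80 mm across, 92 mm high, on the right of the table; origin under its centre
- marker: loose marker pen 115 x 14 x 14 mm on the right of the table; origin under its centre
- square_block: loose wooden pressing block 60 x 60 x 22 mm with a 30 mm high peg handle, on the right of the table; origin under its centre

How it is judged:
By the outcome, as a careful person would: the job done as asked, in the order asked, and still so for the second after the job is handed in, with the robot touching nothing.
It also fails if it takes over 51 s, if anything falls off the work surface, if the arm or the gripper's body presses on something with over 40 N, if the wrist force passes 120 N, or if a joint passes its speed limit or range.

## Working session

There is one attempt and no reset: what is moved stays moved. The work goes in short steps, each a Python script; the robot and the scene stay as the last script left them, time stands still between calls to the robot, and variables do not carry over. Pictures are saved under pics/ and viewed, about 8 in all and at most 12, crops included, and the job is handed in when it is done.

```bash
ls; mkdir -p pics
python3 - <<'E'
from plant import robot
import cv2,numpy as np
print(robot.current_time_s())
for n in("scene","top"):
    c=robot.read_camera(n)
    cv2.imwrite(f"pics/{n}0.png",c["pixels"][:,:,::-1])
    np.savez(f"{n}0.npz",**c)
    print(n,c["fx"],c["fy"],c["cx"],c["cy"],np.round(c["R"],3).tolist(),np.round(c["t"],3))
    for q in("feeder","knob","wide_sample","narrow_sample","lever"):
        print(q,[(round(float(d["p"]),2),[round(float(v)) for v in d["box"]]) for d in robot.silhouettes(n,q)][:3])
E
```

```text
pics
0.0
scene 490.2722559090061 490.2722559090061 314.9221146318099 235.84436792618578 [[0.799, 0.602, 0.012], [0.506, -0.661, -0.555], [-0.326, 0.449, -0.832]] [-0.394 -0.249  1.317]
feeder [(0.58, [260, 145, 421, 321]), (0.23, [352, 145, 437, 207])]
knob [(0.73, [334, 196, 363, 246])]
wide_sample [(0.59, [280, 245, 302, 269])]
narrow_sample [(0.61, [316, 267, 338, 286])]
lever [(0.83, [342, 194, 358, 231])]
top 551.7354986658928 551.7354986658928 321.4320503623975 228.84866031266174 [[-0.006, -1.0, 0.011], [-0.999, 0.005, -0.038], [0.038, -0.011, -0.999]] [-0.084  0.563  1.251]
feeder [(0.64, [196, 169, 362, 284])]
knob [(0.55, [265, 210, 292, 230])]
wide_sample [(0.62, [436, 172, 493, 208]), (0.6, [325, 235, 352, 251]), (0.3, [260, 217, 271, 228])]
narrow_sample []
lever [(0.56, [265, 212, 292, 230])]
```

View pics/scene0.png

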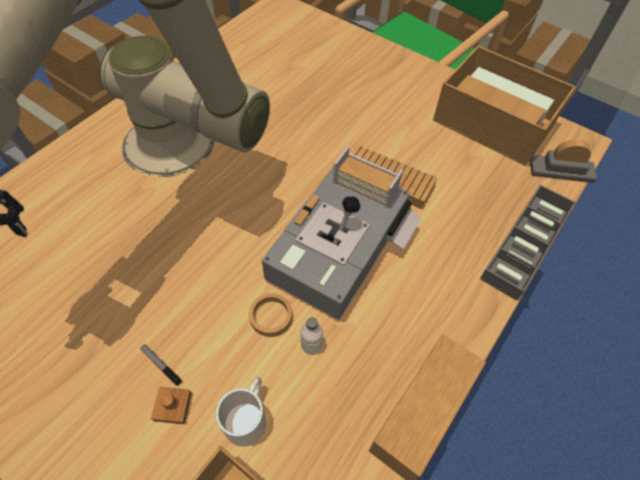

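View pics/top0.png

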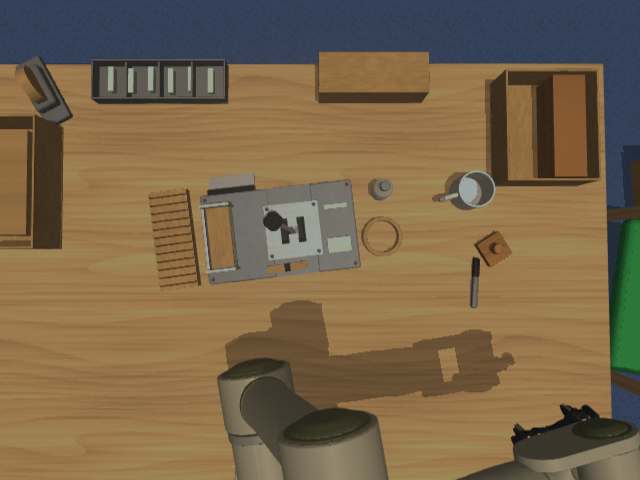

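The wide sample is on the near side (top view about (339,244)) and the narrow one on the far side (335,205). The knob is in the left leg at about (273,221). Next I'll fit the feeder pose.

```bash
cat > h.py <<'E'
import numpy as np,cv2
def world(c):
    v,u=np.mgrid[0:480,0:640]; z=c["range_z"]
    P=np.stack([(u-c["cx"])/c["fx"]*z,(v-c["cy"])/c["fy"]*z,z],-1)
    W=(P-c["t"])@c["R"]; W[z<=0]=np.nan
    return W
E
python3 - <<'E'
from h import *
for n in("scene","top"):
    c=dict(np.load(n+"0.npz")); W=world(c); px=c["pixels"].astype(int)
    roi=(W[...,0]>.25)&(W[...,0]<.65)&(W[...,1]<.35)&(W[...,1]>-.25)
    if n=="top": roi[:170]=0; roi[290:]=0; roi[:,:195]=0; roi[:,365:]=0
    else: roi[:140]=0; roi[325:]=0;roi[:,:255]=0;roi[:,425:]=0
    m=roi&(W[...,2]>.084)&(W[...,2]<.112)
    m=cv2.morphologyEx(m.astype(np.uint8),cv2.MORPH_OPEN,np.ones((3,3)))
    k,l,s,_=cv2.connectedComponentsWithStats(m); m=l==1+np.argmax(s[1:,4])
    p=W[m]; print(n,len(p),"z med",np.median(p[:,2]))
    r=cv2.minAreaRect((p[:,:2]*1000).astype(np.float32)); print(r); print(cv2.boxPoints(r))
    g=m&(px.min(-1)>140)&(np.ptp(px,axis=-1)<40)
    k,l,s,cc=cv2.connectedComponentsWithStats(g.astype(np.uint8))
    for i in range(1,k):
        if s[i,4]>40:
            q=W[l==i]; print(" bright",s[i],cv2.minAreaRect((q[:,:2]*1000).astype(np.float32)),q[:,2].mean())
    kn=roi&(W[...,2]>.145)&(W[...,2]<.21)&(px.max(-1)<70)
    q=W[kn]; print(" knob",len(q),q.min(0),q.max(0),np.median(q,0))
E
```

```text
scene 9057 z med 0.09634369942546275
((551.6767578125, 3.443206787109375), (191.33126831054688, 324.3289489746094), 6.090744972229004)
[[ 439.3449   154.54182]
 [ 473.7574  -167.95631]
 [ 664.0086  -147.65541]
 [ 629.5961   174.84273]]
 bright [ 296  203   73   61 1723] ((554.0328369140625, -20.10400390625), (117.08258056640625, 121.7277603149414), 6.345179080963135) 0.1013166219605929
 bright [280 245  26  24 348] ((523.306396484375, -119.97925567626953), (34.56007766723633, 55.65311050415039), 6.315675735473633) 0.09903428399922368
 bright [319 265  17  20 128] ((606.106201171875, -110.88346862792969), (12.198659896850586, 51.574737548828125), 5.521446228027344) 0.09871568061057384
 knob 229 [ 0.28737943 -0.00598124  0.14634357] [0.58988076 0.04743313 0.18817297] [0.57467303 0.00795882 0.18154134]
top 10393 z med 0.09565350014976136
((556.75341796875, 2.86114501953125), (192.24725341796875, 325.13232421875), 6.1650567054748535)
[[ 443.7272   154.16411]
 [ 478.6442  -169.08784]
 [ 669.77966 -148.44182]
 [ 634.8627   174.81013]]
 bright [ 266  201   57   59 1952] ((558.1258544921875, -24.716705322265625), (113.9852066040039, 114.6676254272461), 6.007635116577148) 0.10057375249556376
 bright [324 203  22   6  64] ((609.3763427734375, -114.1662826538086), (6.413114070892334, 45.779842376708984), 6.124910354614258) 0.09849329381268715
 bright [328 237  24  16 300] ((527.1912841796875, -123.62767791748047), (28.632965087890625, 48.18478012084961), 6.395024299621582) 0.09839671370990305
 knob 270 [ 0.47744536 -0.00687929  0.14508658] [0.59083987 0.1479255  0.18946856] [0.57252688 0.01154756 0.18153337]
```

```bash
cat >> h.py <<'E'
def wrist(robot):
    from scipy.spatial.transform import Rotation as Ro
    p=np.array(robot.current_position()); R=Ro.from_euler("xyz",robot.current_tool_rot(),degrees=True).as_matrix()
    c=robot.read_camera("wrist"); T=np.eye(4);T[:3,:3]=R;T[:3,3]=p
    M=np.linalg.inv(T@np.array(c["hand_eye"])); c["R"]=M[:3,:3];c["t"]=M[:3,3]
    return c
E
python3 - <<'E'
from h import *
from plant import robot
print(robot.current_tool_rot())
for yaw in(96.15,-83.85):
    j=robot.ik([.557,-.024,.36],[180,0,yaw]); print(yaw,None if j is None else np.round(j,1))
robot.command_gripper(0)
c0=robot.current_joint_positions()
best=min((96.15,-83.85),key=lambda y:(lambda j:1e9 if j is None else abs(np.array(j)-c0).max())(robot.ik([.557,-.024,.36],[180,0,y])))
robot.movel([.2,-.485,.34])
robot.reach([.53,-.03,.36],[180,0,best])
print(best,robot.current_time_s(),robot.current_position(),np.round(robot.current_contact_force(),2))
c=wrist(robot); np.savez("w0.npz",**c); cv2.imwrite("pics/w0.png",c["pixels"][:,:,::-1])
print(np.round(c["R"],2).tolist(),c["t"])
W=world(c);px=c["pixels"].astype(int)
g=(W[...,2]>.09)&(W[...,2]<.108)&(px.min(-1)>140)&(np.ptp(px,axis=-1)<40)
k,l,s,_=cv2.connectedComponentsWithStats(g.astype(np.uint8))
for i in range(1,k):
    if s[i,4]>300: q=W[l==i]; print(s[i],cv2.minAreaRect((q[:,:2]*1000).astype(np.float32)),q[:,2].mean())
for q in("knob","wide_sample","narrow_sample"):
    print(q,[(round(float(d["p"]),2),[round(float(v)) for v in d["box"]],np.nanmedian(W[d["pixels"]],0)) for d in robot.silhouettes("wrist",q)][:3])
E
```

```text
[ 1.79999042e+02 -3.26038909e-03 -6.75530398e+01]
96.15 [ -14.5   19.4   65.     0.    95.6 -110.7]
-83.85 [-14.5  19.4  65.   -0.   95.6  69.3]
-83.85 4.2667 [ 0.52995414 -0.03072529  0.35984138] [ 0.01 -0.67  0.8 ]
[[0.11, -0.99, -0.0], [-0.95, -0.1, 0.3], [-0.29, -0.03, -0.96]] [-0.08666767  0.42376331  0.65659934]
[ 268   87  154  166 8591] ((566.11474609375, -66.72093200683594), (190.59085083007812, 162.36654663085938), 11.193005561828613) 0.09511518859167634
[257 181  33  46 964] ((518.9693603515625, 20.15078353881836), (41.595638275146484, 47.02989959716797), 79.54315185546875) 0.0985667289748785
[ 369  198   47   29 1241] ((524.9032592773438, -123.3570556640625), (34.572479248046875, 52.97898864746094), 6.074795246124268) 0.09637700914020977
knob [(0.97, [250, 139, 313, 185], array([0.57283165, 0.01174131, 0.17924714])), (0.61, [258, 228, 330, 249], array([ 0.48024673, -0.01147406,  0.10477214])), (0.25, [249, 142, 318, 186], array([0.57151079, 0.0100847 , 0.17917072]))]
wide_sample [(0.84, [369, 199, 411, 226], array([ 0.52757028, -0.12179972,  0.09670665]))]
narrow_sample [(0.82, [375, 133, 418, 142], array([ 0.60891233, -0.11375618,  0.09661115])), (0.31, [258, 165, 284, 185], array([0.56182723, 0.0135104 , 0.18088302]))]
```

View pics/w0.png

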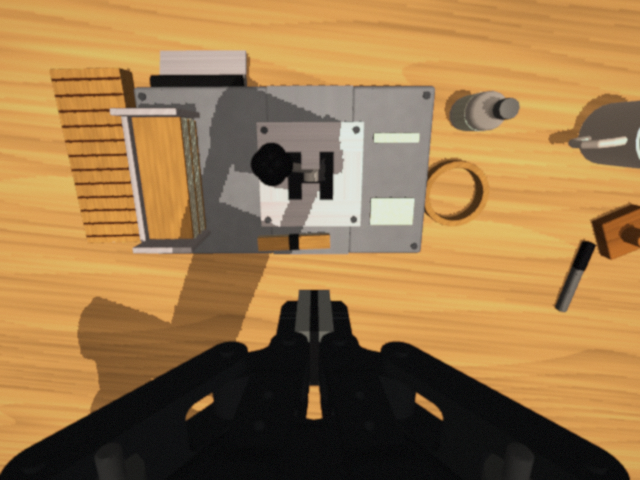

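```bash
cat >> h.py <<'E'
a=np.radians(6.15); RF=np.array([[np.cos(a),-np.sin(a)],[np.sin(a),np.cos(a)]]); OF=np.array([.5572,-.0240])
def F(x,y,z): return [*(OF+RF@np.array([x,y])/1000),z/1000]
def toF(W): return np.concatenate([((W[...,:2]-OF)@RF)*1000,W[...,2:]*1000],-1)
def look(robot,names=("wrist","top","scene")):
    for n in names:
        c=wrist(robot) if n=="wrist" else robot.read_camera(n)
        P=toF(world(c)); px=c["pixels"].astype(int)
        m=(abs(P[...,0])<85)&(abs(P[...,1])<75)&(P[...,2]>140)&(P[...,2]<192)
        for d in robot.silhouettes(n,"knob")[:2]:
            mm=d["pixels"]&m
            if mm.sum()<15: continue
            q=P[mm]; t=q[q[:,2]>np.percentile(q[:,2],60)]
            print(n,round(float(d["p"]),2),mm.sum(),"mid",np.round((np.percentile(q,3,0)+np.percentile(q,97,0))/2,1),"top",np.round(np.median(t,0),1))
        cv2.imwrite(f"pics/{n}_{robot.current_time_s():.1f}.png",c["pixels"][:,:,::-1])
    print("t",robot.current_time_s(),"tcp",np.round(toF(np.array(robot.current_position())),1),"F",np.round(robot.current_contact_force(),1))
E
python3 - <<'E'
from h import *
from plant import robot
look(robot)
robot.movel(F(72,35,260),speed=.2)
robot.movel(F(72,35,163),speed=.12)
print(np.round(robot.current_contact_force(),1))
print(robot.movel(F(38,35,165),speed=.04,contact_N=8))
look(robot)
E
```

```text
scene 0.71 284 mid [ 18.3  33.3 167.7] top [ 16.7  34.1 184.3]
t 4.7667 tcp [-27.7  -3.1 360. ] F [ 0.5 -0.3  0.1]
[ 0.9  0.6 -0.7]
False
wrist 0.86 390 mid [  3.8  35.3 183.2] top [  6.   34.7 184.2]
wrist 0.67 369 mid [  3.3  35.3 183. ] top [  5.5  34.7 184.2]
top 0.48 69 mid [ -2.4  37.9 179.2] top [ -2.   36.8 183.7]
t 7.9083 tcp [ 38.   35.  164.9] F [ 0.8 -0.2  0.3]
```

```bash
python3 - <<'E'
from h import *
from plant import robot
print(robot.movel(F(32.5,35,165),speed=.03,contact_N=8))
robot.movel(F(50,35,165),speed=.15)
robot.movel(F(50,35,235),speed=.2)
robot.movel(F(-10,80,235),speed=.2)
look(robot)
E
ls pics
```

```text
False
wrist 0.72 3111 mid [  4.4  37.3 177.8] top [  2.9  34.6 183.2]
scene 0.7 275 mid [  2.4  33.1 168.7] top [  0.2  33.1 185.5]
t 9.8333 tcp [ -9.7  79.6 234.6] F [-0.5  0.9 -0.6]
scene0.png
scene_4.8.png
scene_7.9.png
scene_9.8.png
top0.png
top_4.7.png
top_7.8.png
top_9.7.png
w0.png
wrist_4.6.png
wrist_7.7.png
wrist_9.6.png
```

View pics/wrist_9.6.png

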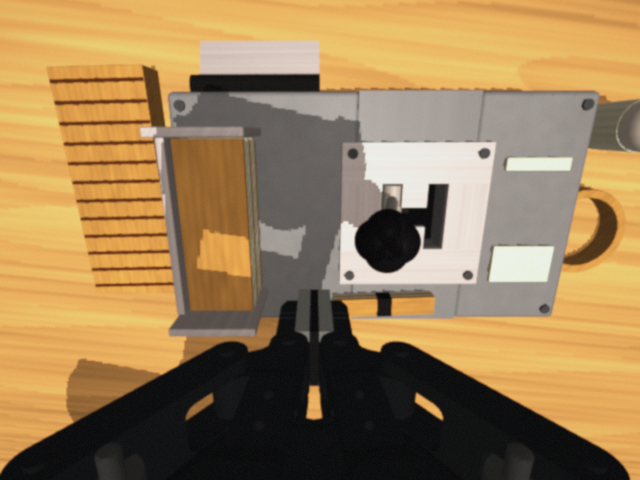

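Run:
```python
from h import *
from plant import robot
robot.movel(F(1,84,235),speed=.2)
robot.movel(F(1,84,165),speed=.12)
r=robot.movel(F(1,40,167),speed=.04,contact_N=6); print(r); look(robot,("wrist",))
if not r:
    print(robot.movel(F(1,-4,165),speed=.04,contact_N=6)); look(robot,("wrist","scene"))
```

```text
True
wrist 0.59 5561 mid [  8.   31.6 178. ] top [  4.8  29.8 184.2]
t 11.55 tcp [  0.8  63.3 165.7] F [ 0.8 -0.5 -0.6]
```

```bash
python3 - <<'E'
from h import *
from plant import robot
robot.movel(F(1,75,165),speed=.1)
robot.movel(F(-25,80,235),speed=.2)
look(robot)
E
ls -t pics|head -3; python3 -c "
import cv2,glob,os
f=max(glob.glob('pics/wrist_*'),key=os.path.getmtime)
cv2.imwrite('pics/crop1.png',cv2.resize(cv2.imread(f)[80:300,320:540],(660,600)[:1]*2))"
```

```text
wrist 0.83 3323 mid [  3.9  32.6 179. ] top [  2.7  30.1 184.3]
wrist 0.26 3328 mid [  3.9  32.6 179. ] top [  2.7  30.1 184.3]
top 0.71 141 mid [  4.5  20.4 182.1] top [  4.7  22.7 186.9]
scene 0.9 275 mid [  1.8  28.4 168.8] top [  0.5  29.4 186.5]
t 12.6417 tcp [-25.1  80.  234.1] F [-0.4  0.4  0.1]
scene_12.6.png
top_12.5.png
wrist_12.4.png
```

```bash
python3 -c "
import cv2
a=cv2.imread('pics/crop1.png');print(a.shape);cv2.imwrite('pics/crop1b.png',cv2.resize(a,(590,590)))"
```

```text
(660, 660, 3)
```

View pics/crop1b.png

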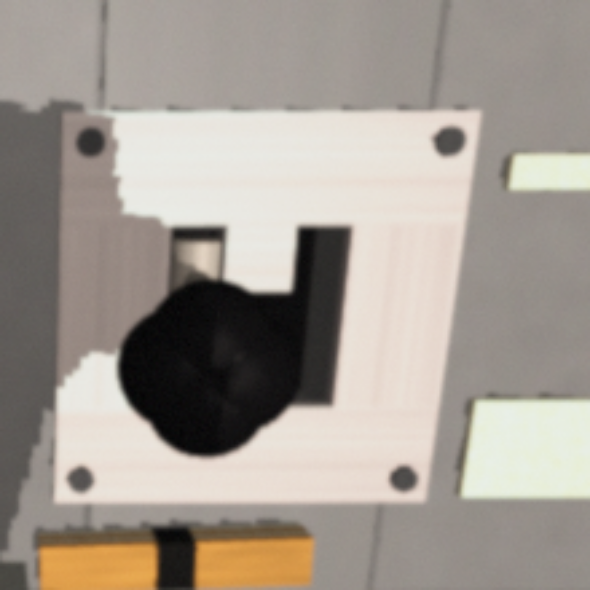

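The crop shows the plate corners at about (62,110), (482,110), (427,503) and (55,503), and the knob centred at about (210,368). I'll use PnP on these to place the knob relative to the gate.

Run:
```python
from h import *
from plant import robot
c=wrist(robot)
K=np.array([[c["fx"],0,c["cx"]],[0,c["fy"],c["cy"]],[0,0,1.]])
s=220/590; f=lambda u,v:[320+u*s-.3,80+v*s-.3]
ip=np.array([f(62,110),f(482,110),f(427,503),f(55,503)]);op=np.array([[58,58,100],[58,-58,100],[-58,-58,100],[-58,58,100.]])
ok,rv,tv=cv2.solvePnP(op,ip,K,None); R=cv2.Rodrigues(rv)[0]; tv=tv.ravel()
C=-R.T@tv; d=R.T@np.linalg.inv(K)@[*f(210,368),1]; P=C+d*(171-C[2])/d[2]; print("pnp cam",C,"knob",P)
C2=-c["R"].T@c["t"]; d2=c["R"].T@np.linalg.inv(K)@[*f(210,368),1]; P2=C2+d2*(.171-C2[2])/d2[2]; print("calib cam",toF(C2),"knob",toF(P2))
for q in ip:
    d2=c["R"].T@np.linalg.inv(K)@[*q,1]; print(np.round(toF(C2+d2*(.1-C2[2])/d2[2]),1))
```

```text
pnp cam [ 46.73795598  78.78829016 377.19981653] knob [  0.80971783  29.37465426 171.        ]
calib cam [ 50.95792809  79.94299224 375.45334859] knob [  2.13942762  30.40166582 171.        ]
[ 58.   59.2 100. ]
[ 58.1 -56.3 100. ]
[-57.8 -57.5 100. ]
[-58.1  58.4 100. ]
```

The gate pose is confirmed to within 1 mm. The knob is at x≈1–2 mm, so it is clear to cross, and the earlier stop was only the contact transient. I'll continue the cross push with a higher threshold.

Run:
```python
from h import *
from plant import robot
robot.movel(F(1,76,165),speed=.15)
for i in range(3):
    r=robot.movel(F(1,-3,166),speed=.04,contact_N=10); y=toF(np.array(robot.current_position()))
    print(r,np.round(y,1),np.round(robot.current_contact_force(),1))
    if y[1]<3 or (i and abs(y[1]-py)<3): break
    py=y[1]
look(robot,("wrist","scene"))
```

```text
False [  1.   -3.  166.1] [-0.3 -0.2 -0.3]
wrist 0.57 5529 mid [  8.3 -34.  175.3] top [  4.8 -31.9 183.1]
scene 0.35 284 mid [  1.7 -36.7 178. ] top [  0.6 -34.1 185.3]
t 15.6667 tcp [  1.  -3. 166.] F [0.1 0.5 0.3]
```

Run:
```python
from h import *
from plant import robot
robot.movel(F(1,12,166),speed=.15)
robot.movel(F(1,12,235),speed=.2)
robot.movel(F(48,-34.5,235),speed=.2)
robot.movel(F(48,-34.5,165),speed=.12)
p=lambda r:print(r,np.round(toF(np.array(robot.current_position())),1),np.round(robot.current_contact_force(),1))
p(robot.movel(F(20,-34.5,163),speed=.04,contact_N=10))
p(robot.movel(F(-3,-34.5,159),speed=.03,contact_N=10))
p(robot.movel(F(-18,-34.5,158),speed=.012,contact_N=6))
look(robot,("wrist","scene"))
```

```text
False [ 20.  -34.5 162.9] [0.6 0.1 0.8]
False [ -3.1 -34.5 158.9] [0.1 0.2 0.3]
True [-10.7 -34.4 158.2] [ 3.   0.6 -0.2]
wrist 0.65 379 mid [-44.  -34.1 177.4] top [-37.2 -33.9 179.6]
scene 0.62 47 mid [-44.7 -40.1 161.2] top [-53.7 -34.1 176.6]
t 20.3583 tcp [-10.7 -34.4 158.1] F [3.1 0.1 2.6]
```

```bash
python3 - <<'E'
from h import *
from plant import robot
robot.movel(F(10,-34.5,162),speed=.1)
robot.movel(F(10,-34.5,240),speed=.2)
robot.movel(F(-70,20,270),speed=.2)
look(robot)
E
ls -t pics|head -3; cp $(ls -t pics/wrist_*|head -1) pics/fin.png
```

```text
wrist 0.66 2340 mid [-39.1 -32.2 163.7] top [-37.4 -31.  178.3]
wrist 0.44 817 mid [-40.1 -23.7 173.4] top [-41.2 -26.3 178.5]
top 0.59 159 mid [-34.9 -36.6 176.2] top [-34.4 -33.9 180.6]
scene 0.8 241 mid [-39.4 -37.4 164.5] top [-38.8 -33.7 180.5]
t 22.225 tcp [-69.7  19.7 269.5] F [-0.4 -0.2 -0.1]
scene_22.2.png
top_22.1.png
wrist_22.0.png
```

View pics/fin.png

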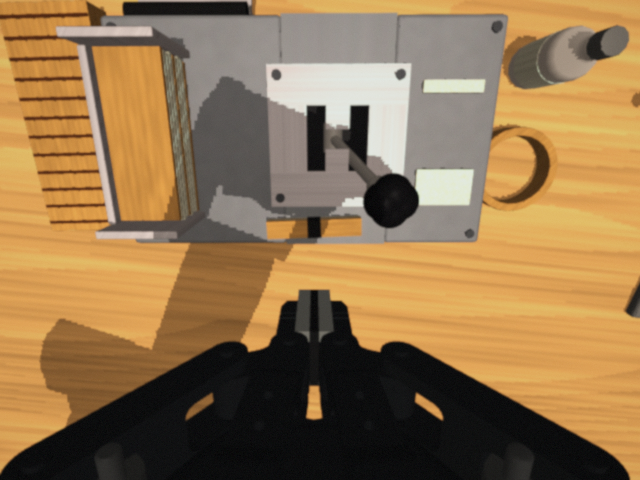

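Run:
```python
from h import *
from plant import robot
c=wrist(robot); px=c["pixels"].astype(int)
m=np.zeros((480,640),np.uint8); m[165:235,355:425]=px[165:235,355:425].max(-1)<45
k,l,s,cc=cv2.connectedComponentsWithStats(m); i=1+np.argmax(s[1:,4]); b=s[i]; print(b,cc[i])
for u,v in(cc[i],(b[0]+b[2]/2-.5,b[1]+b[3]/2-.5)):
    C=-c["R"].T@c["t"]; d=c["R"].T@[(u-c["cx"])/c["fx"],(v-c["cy"])/c["fy"],1]
    print(np.round(toF(C+d*(.165-C[2])/d[2]),1))
```

```text
[ 364  174   54   53 2103] [390.42082739 200.1445554 ]
[-40.2 -33.7 165. ]
[-40.1 -33.7 165. ]
```

The ray gives (-40.2, -33.7), which is consistent with home within the bias. There is time to spare, so I'll do one gentle confirming push.

Run:
```python
from h import *
from plant import robot
robot.movel(F(10,-34.5,240),speed=.2)
robot.movel(F(10,-34.5,161),speed=.12)
robot.movel(F(-8,-34.5,158.5),speed=.05,contact_N=8)
p=lambda r:print(r,np.round(toF(np.array(robot.current_position())),1),np.round(robot.current_contact_force(),1))
p(robot.movel(F(-16,-34.5,158),speed=.01,contact_N=9))
robot.pause(.2);p(0)
robot.movel(F(10,-34.5,162),speed=.1)
robot.movel(F(10,-34.5,240),speed=.2)
robot.movel(F(-70,20,270),speed=.2)
look(robot)
c=wrist(robot); px=c["pixels"].astype(int)
m=np.zeros((480,640),np.uint8); m[165:235,355:425]=px[165:235,355:425].max(-1)<45
k,l,s,cc=cv2.connectedComponentsWithStats(m); i=1+np.argmax(s[1:,4]); u,v=cc[i]
C=-c["R"].T@c["t"]; d=c["R"].T@[(u-c["cx"])/c["fx"],(v-c["cy"])/c["fy"],1]
print(np.round(toF(C+d*(.165-C[2])/d[2]),1))
```

```text
True [-11.  -34.5 158.3] [ 3.8  1.  -0.3]
0 [-11.  -34.5 158.2] [4.6 0.8 1.5]
wrist 0.77 2305 mid [-39.5 -32.2 163.6] top [-37.8 -30.9 178.2]
wrist 0.47 2327 mid [-39.4 -31.9 163.6] top [-37.8 -31.  178.2]
top 0.71 148 mid [-32.4 -36.4 176.3] top [-34.5 -35.  181.1]
scene 0.63 284 mid [-41.2 -35.7 164.4] top [-40.4 -33.3 180.1]
t 26.85 tcp [-69.7  19.7 269.5] F [-0.1 -0.3 -0.6]
[-40.5 -33.6 165. ]
```

The lever stops firm at the same place (-11.0 against -10.7 mm), so it is home. Handing in.

```bash
python3 -c "
from plant import robot
robot.hand_in(); print(robot.current_time_s())"
```

```text
the job is handed in; nothing more can be done
the job is handed in; nothing more can be done
```

The feed lever is in the near right-hand slot, beside the wide sample strip, and the job is handed in. I pushed only with the shut fingertips: along the left leg to the cross channel, across to the right leg, then slowly home.

**Final position:** the last wrist view put the knob at feeder (-40.5, -33.6) mm, against about (-41, -34) for fully home. A gentle second push met a firm stop with the fingertips at x = -11.0 mm, 0.3 mm from the first push, at about 4–5 N. The arm was then clear of everything, at about 27 s.

**Checks that disagreed:**
- **Early stop:** the first cross push tripped its 6 N contact limit. Another look showed the knob still at x ≈ 1–2 mm, free to cross, and the repeat at a 10 N limit went through.
- **Top camera:** it read the final knob x as about -34 mm. I discounted it, because the scene camera (about -41), the wrist view and the firm stop all agreed with each other.
- **Loose things:** the strip bundle, tape roll and glue bottle looked undisturbed in the wrist view after the first push home. I didn't check the others after the moves, or any of them after the second push.

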